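# Open the label printer by its flush release

### The job

The label printer has run out and its cover must be opened for a new roll. Start with a fingertip on the plain flat panel in front of the cover and feel along it for the release, a flush button of the same plastic; press the button in so that the cover springs ajar, then push the cover up and back with the finger until it lies back fully open on its own. Only touch and push: do not pinch or force the cover, do not pick anything up, and leave the other things on the desk where they are.

Things in the scene. Friction and masses are not known exactly. Their poses are not given: they have to be found in the camera images.
- printer: Beige desktop label printer, fixed to the desk, 214 mm deep (x), 212 mm wide (y), 151 mm high. Origin: centre of its underside; x points from its front (nearest the robot) to its back, y to its left seen from the robot, z up.
- panel (a point): Centre of the printer's flat, level, rigid front panel, on its top surface, 150 mm above the desk; axes as the printer's. Panel: 60 mm (x) by 212 mm (y); its outer 22 mm at either end are always plain. Behind it (+x) come an 8 mm wide label slot and the closed cover, whose top is 1 mm above the panel.
- release (a joint): Travel of the release button, 0 out to 0.005 m in, straight down. Pad 38 (x) by 33 mm (y), 2 mm below the panel in a 40 by 35 mm opening. It lies on the panel's centre line (x = 0) at y = -63, -21, 21 or 63 mm, varying from printer to printer: find which by feel or sight. Sprung: moves from 2 N, fully in at 6 N, returns when let go; frees the cover at 3.5 mm.
- cover (a joint): Angle of the cover about its rear hinge: 0 shut, 1.57 upright, 1.92 back on its stop. Once freed it springs to 0.95 within a second; from there push it, rising with its front edge (about 1 N). Left short of upright it sinks back to 0.95; past about 1.65 it falls back to its stop.
- cover_hinge (a point): Middle of the cover's hinge axis, on the printer: 163 mm behind the panel's centre and 3 mm below the panel's surface. The axis runs along the printer's y. Axes as the printer's; does not move.
- cover_edge (a point): Middle of the lower front edge of the cover; moves with it on a circle of 125 mm radius about the hinge axis; its x points from this edge to the hinge. Cover: 210 mm wide, 7 mm thick, about 0.2 kg. A catch bar 11 mm deep, 176 mm wide, hangs below the edge and its foot projects 5 mm forward of it.
- label_roll: Spare roll of labels, standing upright: 96 mm across, 104 mm high. Origin: centre of its underside.
- packing_tape: Brown packing tape roll lying flat: 104 mm across, 48 mm high. Origin: centre of its underside.
- stapler: Stapler, 150 x 34 mm, 65 mm high. Origin: centre of its underside.
- mug: White mug, 82 mm across, 95 mm high. Origin: centre of its underside.
- box_knife: Grey box knife lying flat, 168 x 26 mm, 19 mm high. Origin: centre of its underside.
- tape_measure: Tape measure, 66 x 36 mm, 64 mm high. Origin: centre of its underside.
- glue_bottle: Small white bottle, 54 mm across, 125 mm high. Origin: centre of its underside.

How it is judged:
By the outcome, as a careful person would: the job done as asked, in the order asked, and still so for the second after the job is handed in, with the robot touching nothing.
It also fails if it takes over 54 s, if anything falls off the work surface, if the arm or the gripper's body presses on something with over 40 N, if the wrist force passes 120 N, or if a joint passes its speed limit or range.

### The arm

A 7-joint arm with a two-finger parallel gripper is mounted at the origin on the work surface. World frame = base frame: x ahead of the robot, y to its left, z up, the work surface at z = 0. Lengths are in mm, angles in degrees, forces in N, time in s.
With the tool pointing down it reaches from about 425 to 975 mm from the base axis. Payload 16.7 kg.
Tool frame: the origin (TCP) lies at the very end of the fingers, on their centre line; the grasp point (between the pads) lies 19 mm behind it; z points along the fingers, y is the line along which they close (so a half turn about z gives the same grasp; the last joint's range is limited). The gripper opens to 85 mm and grips with 20 to 120 N. Pads are 22 mm wide; open, the fingers measure 114 mm over their backs; the gripper's body (76 mm by 85 mm) begins 54 mm behind the grasp point. The pads swing forward as they close: fully open they stand 13 mm farther back than shut.
Start: joints at [-74.055, 24.414, 4.234, 92.017, -1.954, 63.644, -3.845], TCP at [280.037, 614.13, 231.302] pointing down, gripper open.
Joint ranges: [-163.25, 163.25], [-28.42, 122.38], [-70.27, 78.77], [12.13, 141.07], [-58.53, 238.53], [9.26, 117.41], [-156.51, 156.51]. Speed limits (degrees/s): [108.29, 108.29, 136.94, 136.94, 172.46, 172.46, 172.46].

### API

Orientations are given as a 3x3 rotation matrix whose columns are the frame's x, y, z axes.
In Python, from station import env gives the robot as it stands. The module is installed in compiled form; this text tells all that it offers.
- The arm moves only by the shell command python3 -m inch 'ROWS' [FORCE]. ROWS is JSON, a list of rows, each an object with "rotation": the turn, a rotation vector about the tool's x, y, z as a fraction of full scale, a list of three; "linear": the shift along the tool's x, y, z as a fraction of full scale, a list of three; "fingers": the opening in per cent of the stroke, from 0 (shut) to 100 (fully open). A call has 1 to 5 rows; each row is the pose to reach, as a shift and turn from the pose commanded when the call began, along the tool's axes at that moment, turning the shorter way round; what a row does not reach only later rows make up. Full scale, the value 1, is 150 mm for a shift and 2 pi rad for a turn. A row lasts 1/10 s, in which the tool goes at most 50 mm and 8.59 degrees, less where a joint would pass 70% of its speed; a pose out of reach is approached as far as the arm can. A call with a number of a shift or a turn outside -1 to 1 is refused whole. A call with a gripper value outside its range is refused whole. The fingers move at their own pace and stop on an object; FORCE is the grip in N (left out, the last holds). Time passes only in rows, so rows that repeat a pose let the fingers close. It gives the time, the measured TCP pose, the force, the opening and the grip force at its end, in the units of the state.
- env.get_state(): the state, without advancing time (a new reading comes with each control period).
- env.capture(name): name is "side" or "top" or "wrist"; returns a dict with "color" (400x640x3 uint8, red, green, blue), "intrinsics" (3x3 intrinsics, pixels), "extrinsics" (4x4, takes a point from camera to world coordinates); the wrist camera has in their place "hand_eye" (4x4, takes a point from camera to tool coordinates, whose origin is the TCP and whose axes are the flange's). Camera axes: x right, y up, looking along -z (the intrinsics and any distortion apply to the point x, -y, -z); pixel columns grow to the right and rows downward; lengths in mm; the calibration is good to about 2 mm. A picture is of the moment at which its call begins: read the wrist's pose just before it. There is no depth.
- env.job_done(): hands the job in; it is judged then, once.
The state is a dict: "time_s": time; "joint_positions": joint angles; "joint_vel": joint speeds; "joint_efforts": joint torques, N m; "ee_pos": TCP position; "ee_rot": TCP orientation; "wrist_force": force on the tool from outside, world axes, zero at the start; "moment": the same for the moment, N m; "finger_gap": finger opening in mm; "finger_force": force on a finger pad.
Only numpy, scipy, OpenCV 4.12 (cv2) and the standard library are available. Lean on these libraries where they do the work, as an engineer would, in place of code of your own. Each camera call takes 0.05 s, during which the arm holds its last target. There are 200 camera calls.

## Working session

There is one attempt and no reset: what is moved stays moved. The work goes in short steps, Python scripts to look and compute and a shell command to move; the robot and the scene stay as the last step left them, time stands still between calls to the robot, and variables do not carry over. Pictures are saved under pics/ and viewed, at most 10 in all, crops included, and the job is handed in when it is done.

```bash
mkdir -p pics
python3 - <<'E'
from station import env
import cv2,numpy as np,json
s=env.get_state();print(s)
for n in("side","top"):
    c=env.capture(n);cv2.imwrite(f"pics/{n}0.png",c["color"][:,:,::-1]);print(n,np.array(c["intrinsics"]).tolist(),np.round(c["extrinsics"],4).tolist(),[k for k in c])
    np.savez(f"{n}.npz",K=c["intrinsics"],E=c["extrinsics"])
E
```

```text
{'time_s': 0.0, 'joint_positions': array([-74.05647582,  24.45282763,   4.23063573,  92.05416846,
        -1.95199589,  63.64415793,  -3.84378195]), 'joint_vel': array([-0.02750618, -0.03812769, -0.06170516, -0.1186352 , -0.07718541,
       -0.0967285 , -0.07964196]), 'joint_efforts': array([ 1.01425601e-03, -9.49832368e+01,  3.76229569e+00, -4.63516331e+01,
        1.93780119e-02,  1.03056669e-02,  4.79942503e-05]), 'ee_pos': array([279.86786386, 613.77052857, 230.55842038]), 'ee_rot': array([[-9.09896700e-01,  4.14834656e-01, -4.52385670e-04],
       [ 4.14834882e-01,  9.09895776e-01, -1.30311414e-03],
       [-1.28953094e-04, -1.37336461e-03, -9.99999049e-01]]), 'wrist_force': array([ 0.63134726,  0.0428827 , -0.72939255]), 'moment': array([-0.02604207,  0.02983952,  0.0275339 ]), 'finger_force': 0.0, 'finger_gap': 85.49806380903601}
side [[402.3810791498617, 0.0, 316.9602409621666], [0.0, 402.3810791498617, 204.10208230893687], [0.0, 0.0, 1.0]] [[0.9322, 0.2138, -0.2922, 327.0153], [-0.3615, 0.5936, -0.719, -616.9011], [0.0198, 0.7758, 0.6306, 652.5939], [0.0, 0.0, 0.0, 1.0]] ['color', 'intrinsics', 'extrinsics']
top [[469.24764302313247, 0.0, 323.088918186214], [0.0, 469.24764302313247, 193.12462178374386], [0.0, 0.0, 1.0]] [[-0.0215, 0.9965, -0.0807, 459.8195], [-0.9998, -0.0215, 0.0003, 32.8386], [-0.0014, 0.0807, 0.9967, 1337.8677], [0.0, 0.0, 0.0, 1.0]] ['color', 'intrinsics', 'extrinsics']
```

View pics/side0.png

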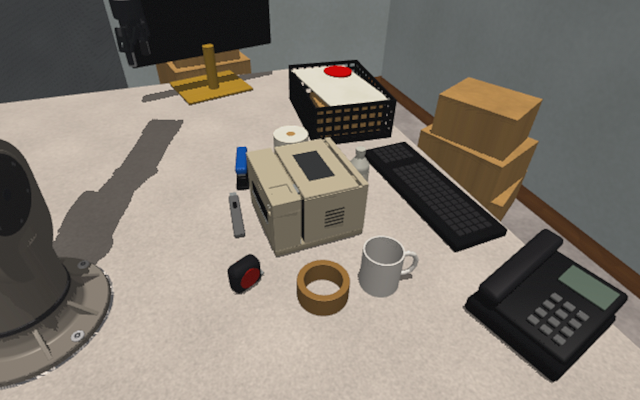

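View pics/top0.png

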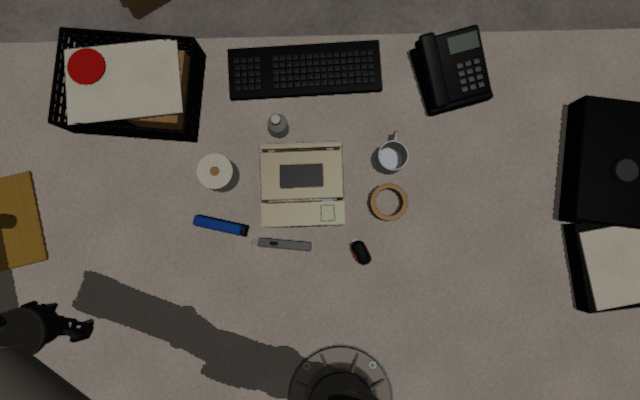

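The side view shows the printer at about (305,190). In the top view it spans columns 261-345 and rows 142-227, with a square outline on the panel near (328,212). I'll enlarge both.

Run:
```python
import cv2,numpy as np
t=cv2.imread("pics/top0.png")[132:242,250:356];s=cv2.imread("pics/side0.png")[130:260,235:375]
t=cv2.resize(t,None,fx=3.7,fy=3.7,interpolation=2);s=cv2.resize(s,None,fx=2.8,fy=2.8,interpolation=2)
o=np.zeros((420,790,3),np.uint8);o[:t.shape[0],:t.shape[1]]=t;o[:s.shape[0],396:396+s.shape[1]]=s
o=cv2.convertScaleAbs(o,alpha=1.2)
cv2.imwrite("pics/crop1.png",o);print(t.shape,s.shape)
```

```text
(407, 392, 3) (364, 392, 3)
```

View pics/crop1.png

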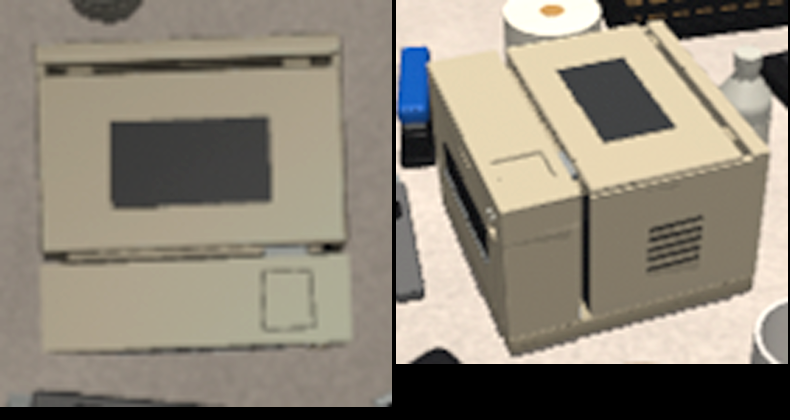

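The top crop shows the button outline at (263-313, 270-330), on the printer's right. The side crop shows it at the right end too. Panel corners in the top crop: FL (43,348), FR (352,345). Side crop: FL (430,65), FR (501,211), RR (580,192), RL (507,45).

```bash
cat > h.py <<'E'
import numpy as np
from scipy.optimize import least_squares
C={n:np.load(n+".npz") for n in("side","top")}
def proj(n,P):
    K,E=C[n]["K"],C[n]["E"];p=(np.asarray(P,float)-E[:3,3])@E[:3,:3];p=p*[1,-1,-1];q=p@K.T;return q[...,:2]/q[...,2:]
def ray(n,uv):
    K,E=C[n]["K"],C[n]["E"];d=np.linalg.solve(K,[*uv,1])*[1,-1,-1];return E[:3,3],E[:3,:3]@d
def at(n,uv,z): o,d=ray(n,uv);return o+d*(z-o[2])/d[2]
T=lambda u,v:(250+u/3.7-.4,132+v/3.7-.4)
S=lambda u,v:(235+(u-396)/2.8-.4,130+v/2.8-.4)
E
python3 - <<'E'
from h import *
def tri(a,b):
    A=[];B=[]
    for n,uv in(("top",a),("side",b)):
        o,d=ray(n,uv);d/=np.linalg.norm(d);M=np.eye(3)-np.outer(d,d);A.append(M);B.append(M@o)
    return np.linalg.lstsq(np.vstack(A),np.hstack(B),rcond=None)[0]
obs=[("FL",T(43,348),S(430,65)),("FR",T(352,345),S(501,211)),("RR",T(351,256),S(580,192)),("RL",T(41,263),S(507,45))]
for n,a,b in obs: print(n,tri(a,b).round(1))
loc={"FL":(-30,106),"FR":(-30,-106),"RR":(30,-106),"RL":(30,106)}
def pts(p):
    c,s=np.cos(p[3]),np.sin(p[3]);return lambda x,y:[p[0]+c*x-s*y,p[1]+s*x+c*y,p[2]]
def f(p): 
    g=pts(p);return np.hstack([np.hstack([proj("top",g(*loc[n]))-a,proj("side",g(*loc[n]))-b]) for n,a,b in obs])
r=least_squares(f,[700,50,150,0],x_scale=[1,1,1,.01],loss="soft_l1");print(r.x,np.degrees(r.x[3]),r.fun.round(1))
g=pts(r.x)
print("button",g(0,-63),"seen top",at("top",T(288,300),148),"side",at("side",S(527,166),148))
from station import env
import cv2
c=env.capture("wrist");print(np.round(c["hand_eye"],2).tolist())
E
```

```text
FL [475.8 190.9 148.4]
FR [474.6 -20.4 153.3]
RR [534.1 -20.8 154.8]
RL [538.  189.7 155.7]
[ 5.05363142e+02  8.49256525e+01  1.53779489e+02 -8.64366908e-03] -0.49524575802161797 [-0.5  0.2  0.4 -2.1  0.2 -0.  -0.1 -0.   0.1  0.2  0.7  0.5  0.  -0.6
 -2.2  0.7]
button [np.float64(504.81859783069154), np.float64(21.928005942834652), np.float64(153.77948928674485)] seen top [506.16493176  22.51088924 148.        ] side [509.33276878  30.20518342 148.        ]
[[0.0, 0.95, 0.31, 80.0], [1.0, -0.0, -0.0, 0.29], [0.0, 0.31, -0.95, -142.52], [0.0, 0.0, 0.0, 1.0]]
```

```bash
cat > g.py <<'E'
# usage: g.py x y z tilt : fractions from the measured pose to the target (tool x along world +y, tilted)
import sys,numpy as np
from scipy.spatial.transform import Rotation as R
from station import env
x,y,z,t=map(float,sys.argv[1:5]);s=env.get_state();M=np.array(s["ee_rot"]);a=np.radians(t)
G=np.array([[0,np.cos(a),np.sin(a)],[1,0,0],[0,np.sin(a),-np.cos(a)]])
print("t",s["time_s"],"pos",s["ee_pos"].round(1),"F",s["wrist_force"].round(2),"gap",s["finger_gap"])
print("lin",(M.T@(np.array([x,y,z])-s["ee_pos"])/150).round(4),"rot",(R.from_matrix(M.T@G).as_rotvec()/2/np.pi).round(4))
print("world dx,dy,dz 10mm in tool:\n",(M.T@np.eye(3)*10/150).round(4).T)
E
python3 g.py 512 70 260 15
```

```text
t 0.15 pos [279.9 613.9 230.8] F [0.62 0.03 0.39] gap 85.40004263241397
lin [-2.912  -2.6573 -0.192 ] rot [-0.0372 -0.0237  0.1808]
world dx,dy,dz 10mm in tool:
 [[-0.0607  0.0277 -0.    ]
 [ 0.0277  0.0607 -0.0001]
 [-0.     -0.0001 -0.0667]]
```

```bash
python3 -m inch '[{"linear":[-0.25,-0.23,-0.1],"rotation":[0,0,0.02],"fingers":0},{"linear":[-0.45,-0.4,-0.2],"rotation":[0,0,0.04],"fingers":0},{"linear":[-0.65,-0.6,-0.2],"rotation":[0,0,0.06],"fingers":0},{"linear":[-0.85,-0.78,-0.2],"rotation":[0,0,0.08],"fingers":0},{"linear":[-1,-0.9,-0.2],"rotation":[0,0,0.1],"fingers":0}]' 20; python3 g.py 512 70 260 15
```

```text
time_s: 0.65
ee_pos: [361.4, 426.3, 261.4]
ee_rot: [[-0.486, 0.874, -0.0], [0.874, 0.486, -0.0], [-0.0, -0.0, -1.0]]
wrist_force: [-0.1, 0.8, 0.1]
finger_gap: 12.3
finger_force: 0.0
t 0.65 pos [361.4 426.3 261.4] F [-0.1   0.8   0.09] gap 12.303095786954554
lin [-2.5638 -0.2778  0.0099] rot [-0.0408 -0.0106  0.0803]
world dx,dy,dz 10mm in tool:
 [[-0.0324  0.0583 -0.    ]
 [ 0.0583  0.0324 -0.    ]
 [-0.     -0.     -0.0667]]
```

```bash
python3 -m inch '[{"linear":[-0.25,-0.03,0],"rotation":[0,0,0.02],"fingers":0},{"linear":[-0.5,-0.05,0],"rotation":[0,0,0.04],"fingers":0},{"linear":[-0.75,-0.08,0],"rotation":[0,0,0.06],"fingers":0},{"linear":[-1,-0.1,0],"rotation":[0,0,0.08],"fingers":0},{"linear":[-1,-0.1,0],"rotation":[0,0,0.08],"fingers":0}]'; python3 g.py 512 70 260 15
```

```text
time_s: 1.15
ee_pos: [423.2, 286.5, 261.5]
ee_rot: [[-0.001, 1.0, 0.0], [1.0, 0.001, -0.001], [-0.001, 0.0, -1.0]]
wrist_force: [0.2, -0.8, -0.6]
finger_gap: 0.2
finger_force: 0.0
t 1.15 pos [423.2 286.5 261.5] F [ 0.22 -0.81 -0.6 ] gap 0.21103498476811586
lin [-1.4441  0.5898  0.0112] rot [-0.0416  0.0001  0.0002]
world dx,dy,dz 10mm in tool:
 [[-0.0001  0.0667  0.    ]
 [ 0.0667  0.0001 -0.    ]
 [-0.      0.     -0.0667]]
```

```bash
python3 -m inch '[{"linear":[-0.25,0.1,0],"rotation":[-0.01,0,0],"fingers":0},{"linear":[-0.5,0.2,0],"rotation":[-0.02,0,0],"fingers":0},{"linear":[-0.75,0.3,0],"rotation":[-0.03,0,0],"fingers":0},{"linear":[-1,0.4,0],"rotation":[-0.042,0,0],"fingers":0},{"linear":[-1,0.4,0],"rotation":[-0.042,0,0],"fingers":0}]'; python3 g.py 512 70 220 15
```

```text
time_s: 1.65
ee_pos: [482.9, 137.6, 261.0]
ee_rot: [[-0.008, 0.965, 0.262], [1.0, 0.008, 0.002], [0.0, 0.262, -0.965]]
wrist_force: [-1.7, 0.0, 0.7]
finger_gap: 0.2
finger_force: 0.0
t 1.65 pos [482.9 137.6 261. ] F [-1.72  0.02  0.68] gap 0.17683451796311725
lin [-0.452   0.1118  0.3138] rot [ 0.0006 -0.0004  0.0012]
world dx,dy,dz 10mm in tool:
 [[-0.0005  0.0643  0.0175]
 [ 0.0667  0.0005  0.0002]
 [ 0.      0.0175 -0.0643]]
```

```bash
python3 -m inch '[{"linear":[-0.2,0.05,0.15],"rotation":[0,0,0],"fingers":0},{"linear":[-0.45,0.11,0.31],"rotation":[0,0,0.001],"fingers":0},{"linear":[-0.45,0.11,0.31],"rotation":[0,0,0.001],"fingers":0},{"linear":[-0.45,0.11,0.31],"rotation":[0,0,0.001],"fingers":0}]'; python3 g.py 512 70 164 15
python3 - <<'E'
from station import env
import cv2
c=env.capture("side");w=env.capture("wrist")
a=cv2.resize(c["color"][100:260,220:390,::-1],(400,376));b=cv2.resize(w["color"][:,:,::-1],(400,250))
import numpy as np
o=np.zeros((376,800,3),np.uint8);o[:,:400]=a;o[:250,400:]=b;cv2.imwrite("pics/p2.png",o)
E
```

```text
time_s: 2.05
ee_pos: [511.8, 74.4, 220.3]
ee_rot: [[-0.005, 0.966, 0.26], [1.0, 0.004, 0.002], [0.001, 0.26, -0.966]]
wrist_force: [0.2, 1.1, -0.1]
finger_gap: -0.0
finger_force: 0.0
t 2.05 pos [511.8  74.4 220.3] F [ 0.18  1.12 -0.08] gap -0.020736243170571794
lin [-0.0299 -0.0964  0.3626] rot [ 0.0001 -0.0003  0.0007]
world dx,dy,dz 10mm in tool:
 [[-0.0003  0.0644  0.0173]
 [ 0.0667  0.0003  0.0001]
 [ 0.0001  0.0173 -0.0644]]
```

View pics/p2.png

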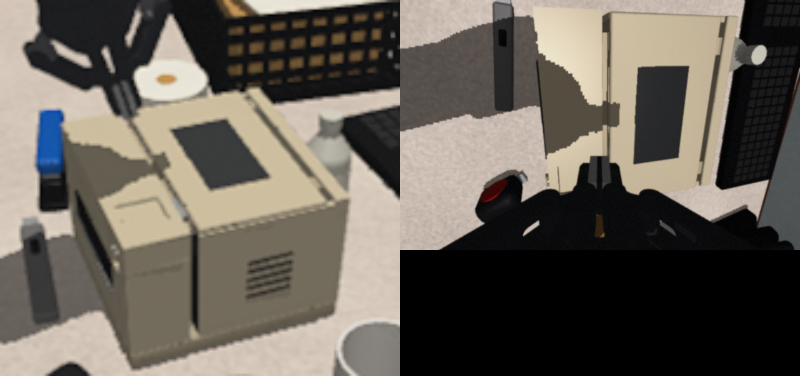

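The side crop shows the shut fingers at (120,100), above the panel. The wrist view has the fingertips at (600,165), in front of the slot. Next I'll descend to plain panel at y≈70.

```bash
python3 -m inch '[{"linear":[-0.03,-0.05,0.18],"rotation":[0,0,0],"fingers":0},{"linear":[-0.03,-0.1,0.36],"rotation":[0,0,0],"fingers":0},{"linear":[-0.03,-0.1,0.36],"rotation":[0,0,0],"fingers":0},{"linear":[-0.03,-0.1,0.36],"rotation":[0,0,0],"fingers":0}]'; python3 -m inch '[{"linear":[0,-0.005,0.02],"rotation":[0,0,0],"fingers":0},{"linear":[0,-0.01,0.04],"rotation":[0,0,0],"fingers":0},{"linear":[0,-0.01,0.04],"rotation":[0,0,0],"fingers":0}]'
```

```text
time_s: 2.55
ee_pos: [511.6, 71.0, 165.2]
ee_rot: [[-0.007, 0.966, 0.26], [1.0, 0.006, 0.003], [0.001, 0.26, -0.966]]
wrist_force: [0.6, -1.1, -0.5]
finger_gap: 0.1
finger_force: 0.0
time_s: 2.85
ee_pos: [511.8, 70.5, 158.8]
ee_rot: [[-0.006, 0.965, 0.261], [1.0, 0.005, 0.004], [0.002, 0.261, -0.965]]
wrist_force: [0.2, 0.5, -0.9]
finger_gap: 0.1
finger_force: 0.0
```

```bash
python3 -m inch '[{"linear":[0,-0.003,0.013],"rotation":[0,0,0],"fingers":0},{"linear":[0,-0.003,0.013],"rotation":[0,0,0],"fingers":0}]';python3 -m inch '[{"linear":[0,-0.003,0.01],"rotation":[0,0,0],"fingers":0},{"linear":[0,-0.003,0.01],"rotation":[0,0,0],"fingers":0}]'
```

```text
time_s: 3.05
ee_pos: [511.8, 70.3, 156.5]
ee_rot: [[-0.006, 0.965, 0.261], [1.0, 0.005, 0.003], [0.002, 0.261, -0.965]]
wrist_force: [-0.8, 0.3, 0.6]
finger_gap: 0.4
finger_force: 0.0
time_s: 3.25
ee_pos: [511.6, 70.2, 154.8]
ee_rot: [[-0.006, 0.965, 0.261], [1.0, 0.005, 0.003], [0.002, 0.261, -0.965]]
wrist_force: [-0.2, -1.5, 0.0]
finger_gap: -0.1
finger_force: 0.0
```

```bash
D='[{"linear":[0,0,0],"rotation":[0,0,0],"fingers":0}]'; python3 -m inch '[{"linear":[0,-0.002,0.007],"rotation":[0,0,0],"fingers":0},{"linear":[0,-0.002,0.007],"rotation":[0,0,0],"fingers":0}]' | grep -E "pos|wrist"; python3 -m inch '[{"linear":[0,-0.002,0.007],"rotation":[0,0,0],"fingers":0},{"linear":[0,-0.002,0.007],"rotation":[0,0,0],"fingers":0}]'| grep -E "pos|wrist"
```

```text
ee_pos: [511.6, 70.3, 153.7]
wrist_force: [-0.7, -0.0, 0.5]
ee_pos: [511.6, 70.3, 152.6]
wrist_force: [0.8, 0.5, -1.0]
```

```bash
python3 -m inch '[{"linear":[0,-0.002,0.007],"rotation":[0,0,0],"fingers":0},{"linear":[0,-0.002,0.007],"rotation":[0,0,0],"fingers":0}]' | grep -E "pos|wrist"; python3 -m inch '[{"linear":[0,-0.002,0.007],"rotation":[0,0,0],"fingers":0},{"linear":[0,-0.002,0.007],"rotation":[0,0,0],"fingers":0}]'| grep -E "pos|wrist"
```

```text
ee_pos: [511.8, 70.3, 151.7]
wrist_force: [-0.3, -0.7, 1.9]
ee_pos: [511.9, 70.3, 151.1]
wrist_force: [-8.4, -1.6, 20.2]
```

Contact on the plain panel at TCP z≈151.6. I'll ease off a little and feel along towards -y.

```bash
python3 -m inch '[{"linear":[0,0.001,-0.003],"rotation":[0,0,0],"fingers":0},{"linear":[0,0.001,-0.003],"rotation":[0,0,0],"fingers":0}]'| grep -E "pos|wrist"; python3 -m inch '[{"linear":[-0.03,0,0],"rotation":[0,0,0],"fingers":0},{"linear":[-0.06,0,0],"rotation":[0,0,0],"fingers":0}]'| grep -E "pos|wrist"
```

```text
ee_pos: [511.8, 70.3, 151.4]
wrist_force: [-4.0, -1.1, 11.0]
ee_pos: [512.4, 62.0, 151.5]
wrist_force: [0.0, 3.3, 5.9]
```

```bash
for i in 1; do python3 -m inch '[{"linear":[-0.04,0,0],"rotation":[0,0,0],"fingers":0},{"linear":[-0.08,0,0],"rotation":[0,0,0],"fingers":0}]'| grep -E "pos|wrist"; python3 -m inch '[{"linear":[-0.04,0,0],"rotation":[0,0,0],"fingers":0},{"linear":[-0.08,0,0],"rotation":[0,0,0],"fingers":0}]'| grep -E "pos|wrist"; done; python3 g.py 512 22 150 15
```

```text
ee_pos: [512.5, 49.8, 151.5]
wrist_force: [0.1, 2.8, 5.9]
ee_pos: [512.3, 37.4, 151.3]
wrist_force: [0.6, 3.0, 4.0]
t 4.85 pos [512.3  37.4 151.3] F [0.59 3.04 4.04] gap -0.023385005298933885
lin [-0.1029 -0.0046  0.0074] rot [ 0.0005 -0.0006  0.0009]
world dx,dy,dz 10mm in tool:
 [[-0.0004  0.0643  0.0174]
 [ 0.0667  0.0004  0.0002]
 [ 0.0001  0.0174 -0.0643]]
```

```bash
python3 -m inch '[{"linear":[-0.03,0,0],"rotation":[0,0,0],"fingers":0},{"linear":[-0.05,0,0],"rotation":[0,0,0],"fingers":0}]'| grep -E "pos|wrist"; python3 -m inch '[{"linear":[-0.025,0,0],"rotation":[0,0,0],"fingers":0},{"linear":[-0.05,0,0],"rotation":[0,0,0],"fingers":0},{"linear":[-0.05,0,0],"rotation":[0,0,0],"fingers":0}]'| grep -E "pos|wrist"
```

```text
ee_pos: [511.6, 29.1, 150.7]
wrist_force: [-0.4, 0.7, -0.5]
ee_pos: [511.8, 21.7, 150.8]
wrist_force: [-1.0, -0.5, -0.8]
```

The force dropped to zero at y≈29-22, so the finger is over the recess. Now I'll press about 5-6 mm.

```bash
python3 -m inch '[{"linear":[0,-0.003,0.01],"rotation":[0,0,0],"fingers":0},{"linear":[0,-0.005,0.02],"rotation":[0,0,0],"fingers":0},{"linear":[0,-0.005,0.02],"rotation":[0,0,0],"fingers":0}]'| grep -E "pos|wrist"; python3 -m inch '[{"linear":[0,-0.003,0.01],"rotation":[0,0,0],"fingers":0},{"linear":[0,-0.005,0.015],"rotation":[0,0,0],"fingers":0},{"linear":[0,-0.005,0.015],"rotation":[0,0,0],"fingers":0}]'| grep -E "pos|wrist"
```

```text
ee_pos: [512.0, 22.3, 147.7]
wrist_force: [-1.2, -1.4, 2.3]
ee_pos: [512.0, 22.3, 145.5]
wrist_force: [-0.6, -2.1, 5.2]
```

```bash
python3 -m inch '[{"linear":[0,-0.001,0.004],"rotation":[0,0,0],"fingers":0},{"linear":[0,-0.001,0.004],"rotation":[0,0,0],"fingers":0},{"linear":[0,-0.001,0.004],"rotation":[0,0,0],"fingers":0},{"linear":[0,-0.001,0.004],"rotation":[0,0,0],"fingers":0},{"linear":[0,-0.001,0.004],"rotation":[0,0,0],"fingers":0}]'| grep -E "pos|wrist"
python3 - <<'E'
from station import env
import cv2
c=env.capture("side");cv2.imwrite("pics/p3.png",cv2.resize(c["color"][90:260,210:390,::-1],(540,510)))
E
```

```text
ee_pos: [512.0, 22.3, 145.0]
wrist_force: [-1.6, -2.5, 5.9]
```

View pics/p3.png

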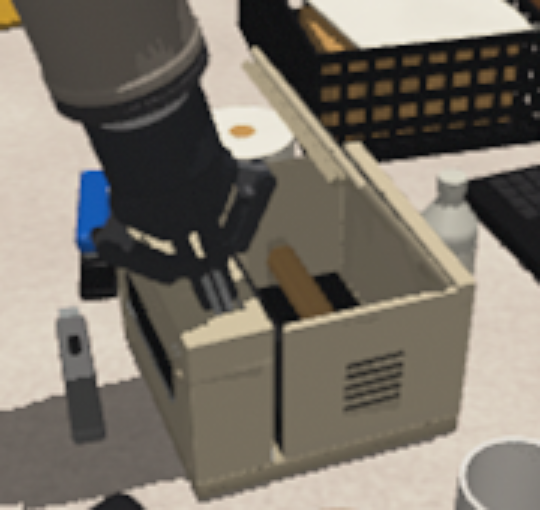

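The picture shows the cover sprung ajar: its edge is the line from (250,50) to (340,180), and the inside is visible. I'll lift off the button, back away, and turn the tool so the knuckles lie along y for the push.

```bash
sed -i 's/^print("t"/if len(sys.argv)>5: G=np.array([[-np.cos(a),0,np.sin(a)],[0,1,0],[-np.sin(a),0,-np.cos(a)]])\n&/' g.py
python3 -m inch '[{"linear":[0,0.035,-0.13],"rotation":[0,0,0],"fingers":0},{"linear":[0,0.0,-0.3],"rotation":[0,0,0],"fingers":0},{"linear":[0.1,-0.1,-0.6],"rotation":[0,0,-0.02],"fingers":0},{"linear":[0.3,-0.15,-0.7],"rotation":[0,0,-0.04],"fingers":0},{"linear":[0.4,-0.15,-0.7],"rotation":[0,0,-0.06],"fingers":0}]'; python3 g.py 500 85 235 15 1; python3 -c "
from station import env;print(env.get_state()['joint_positions'])"
```

```text
time_s: 7.0
ee_pos: [462.0, 84.3, 242.9]
ee_rot: [[-0.367, 0.892, 0.264], [0.925, 0.379, 0.007], [-0.093, 0.247, -0.965]]
wrist_force: [0.0, 0.3, -0.6]
finger_gap: 0.4
finger_force: 0.0
t 7.0 pos [462.   84.3 242.9] F [ 0.02  0.29 -0.56] gap 0.3607698354708661
lin [-0.0836  0.215   0.1175] rot [ 1.500e-03  1.000e-04 -1.882e-01]
world dx,dy,dz 10mm in tool:
 [[-0.0245  0.0595  0.0176]
 [ 0.0617  0.0252  0.0005]
 [-0.0062  0.0165 -0.0643]]
[-54.43396822  -7.0809617   30.3721264  128.20889116  13.36093648
  44.40270465  -9.95951132]
```

```bash
python3 -m inch '[{"linear":[-0.02,0.05,0.03],"rotation":[0,0,-0.022],"fingers":0},{"linear":[-0.04,0.1,0.06],"rotation":[0,0,-0.044],"fingers":0},{"linear":[-0.06,0.15,0.09],"rotation":[0,0,-0.066],"fingers":0},{"linear":[-0.08,0.21,0.12],"rotation":[0,0,-0.088],"fingers":0},{"linear":[-0.08,0.21,0.12],"rotation":[0,0,-0.11],"fingers":0}]'; python3 -m inch '[{"linear":[0,0,0],"rotation":[0,0,-0.022],"fingers":0},{"linear":[0,0,0],"rotation":[0,0,-0.044],"fingers":0},{"linear":[0,0,0],"rotation":[0,0,-0.066],"fingers":0},{"linear":[0,0,0],"rotation":[0,0,-0.08],"fingers":0},{"linear":[0,0,0],"rotation":[0,0,-0.08],"fingers":0}]' >/dev/null; python3 g.py 555 85 228 15 1
python3 - <<'E'
from station import env
import cv2
print(env.get_state()['joint_positions'])
c=env.capture("side");cv2.imwrite("pics/p4.png",cv2.resize(c["color"][60:260,200:400,::-1],(560,560)))
E
```

```text
time_s: 7.5
ee_pos: [500.3, 82.8, 231.6]
ee_rot: [[-0.852, 0.455, 0.261], [0.472, 0.882, 0.002], [-0.229, 0.125, -0.965]]
wrist_force: [-0.1, -0.3, 0.4]
finger_gap: -0.2
finger_force: 0.0
t 8.0 pos [499.4  82.7 231.7] F [ 0.33  0.5  -0.77] gap -0.09515837278795412
lin [-0.3515  0.0123  0.1203] rot [0.0005 0.0003 0.0012]
world dx,dy,dz 10mm in tool:
 [[-0.0644 -0.0005  0.0174]
 [-0.0005  0.0667  0.0002]
 [-0.0174  0.0001 -0.0644]]
[-57.49008721  -1.34463591  37.70670272 125.39542813   8.57061938
  41.67163155  65.04418792]
```

View pics/p4.png

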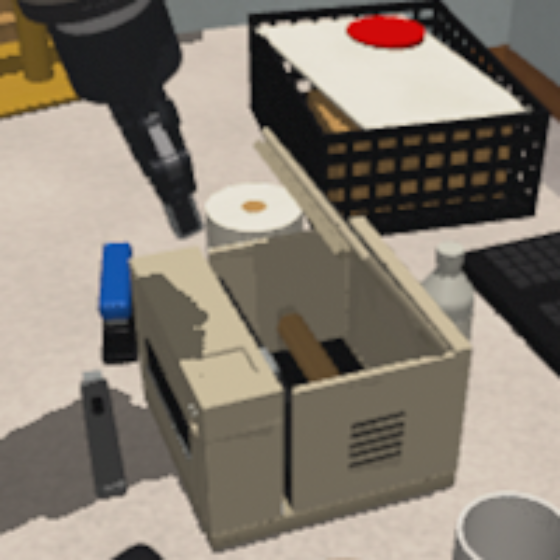

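The finger at (185,225) is clear of the cover, which is seen nearly edge-on from (260,135) to (345,250). I'll check its angle by projection.

Run:
```python
from h import *
for th in(.95,1.3,1.57,1.75,1.92):
    x,z=669-125*np.cos(th),147+125*np.sin(th)
    q=proj("side",[[x,190,z],[x,-20,z],[669,190,147],[669,-20,147]]);print(th,((q-[200,60])*2.8).round().tolist())
```

```text
0.95 [[267.0, 128.0], [368.0, 258.0], [347.0, 223.0], [451.0, 357.0]]
1.3 [[313.0, 100.0], [422.0, 224.0], [347.0, 223.0], [451.0, 357.0]]
1.57 [[351.0, 89.0], [467.0, 210.0], [347.0, 223.0], [451.0, 357.0]]
1.75 [[376.0, 88.0], [496.0, 207.0], [347.0, 223.0], [451.0, 357.0]]
1.92 [[399.0, 91.0], [521.0, 209.0], [347.0, 223.0], [451.0, 357.0]]
```

```bash
python3 -m inch '[{"linear":[-0.18,0.01,0.06],"rotation":[0,0,0],"fingers":0},{"linear":[-0.35,0.01,0.12],"rotation":[0,0,0],"fingers":0},{"linear":[-0.35,0.01,0.12],"rotation":[0,0,0],"fingers":0}]'| grep -E "pos|wrist"; python3 -m inch '[{"linear":[-0.03,0,0.008],"rotation":[0,0,0],"fingers":0},{"linear":[-0.06,0,0.016],"rotation":[0,0,0],"fingers":0},{"linear":[-0.09,0,0.024],"rotation":[0,0,0],"fingers":0},{"linear":[-0.13,0,0.035],"rotation":[0,0,0],"fingers":0},{"linear":[-0.13,0,0.035],"rotation":[0,0,0],"fingers":0}]'| grep -E "pos|wrist"; python3 g.py 620 85 236 15 1
```

```text
ee_pos: [557.4, 84.6, 228.1]
wrist_force: [0.5, -0.1, 0.8]
ee_pos: [575.8, 84.5, 228.4]
wrist_force: [-0.7, 0.1, -0.1]
t 8.85 pos [575.8  84.5 228.4] F [-0.71  0.13 -0.11] gap 0.09187170937249552
lin [-0.2978  0.0016  0.0278] rot [0.0005 0.0004 0.0008]
world dx,dy,dz 10mm in tool:
 [[-0.0644 -0.0004  0.0174]
 [-0.0003  0.0667  0.0002]
 [-0.0174  0.0001 -0.0644]]
```

```bash
python3 -m inch '[{"linear":[-0.03,0,0.002],"rotation":[0,0,0],"fingers":0},{"linear":[-0.06,0,0.004],"rotation":[0,0,0],"fingers":0},{"linear":[-0.09,0,0.006],"rotation":[0,0,0],"fingers":0},{"linear":[-0.12,0,0.008],"rotation":[0,0,0],"fingers":0},{"linear":[-0.15,0,0.01],"rotation":[0,0,0],"fingers":0}]'| grep -E "pos|wrist"; python3 -m inch '[{"linear":[-0.03,0,0.001],"rotation":[0,0,0],"fingers":0},{"linear":[-0.06,0,0.002],"rotation":[0,0,0],"fingers":0},{"linear":[-0.09,0,0.003],"rotation":[0,0,0],"fingers":0},{"linear":[-0.12,0,0.004],"rotation":[0,0,0],"fingers":0},{"linear":[-0.15,0,0.005],"rotation":[0,0,0],"fingers":0}]'| grep -E "pos|wrist"; python3 g.py 650 85 244 15 1;  python3 - <<'E'
from station import env
import cv2
c=env.capture("side");cv2.imwrite("pics/p5.png",cv2.resize(c["color"][60:260,200:400,::-1],(560,560)))
E
```

```text
ee_pos: [597.8, 84.6, 232.7]
wrist_force: [-0.6, -0.6, 0.8]
ee_pos: [619.7, 84.7, 237.9]
wrist_force: [-0.4, 0.2, -0.1]
t 9.85 pos [619.7  84.7 237.9] F [-0.41  0.22 -0.09] gap 0.07709881049783011
lin [-0.2059  0.0008  0.0134] rot [0.0005 0.0003 0.0008]
world dx,dy,dz 10mm in tool:
 [[-0.0644 -0.0004  0.0174]
 [-0.0004  0.0667  0.0002]
 [-0.0174  0.0001 -0.0644]]
```

View pics/p5.png

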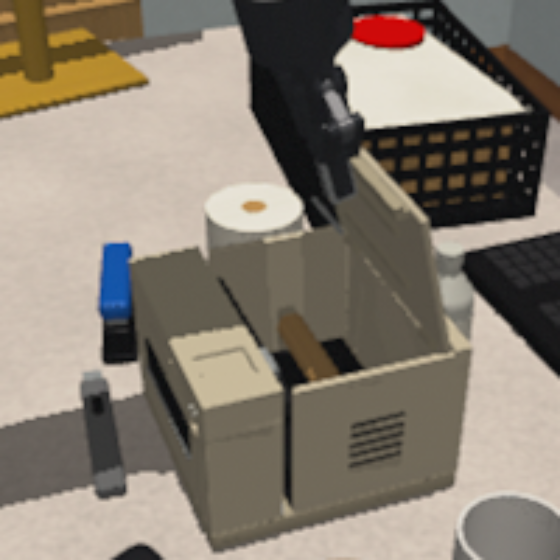

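The cover's right front edge is at about (425,225), which is about 1.3 rad, with the finger on its inner face near (340,190). I'll keep pushing.

```bash
python3 -m inch '[{"linear":[-0.04,0,0.005],"rotation":[0,0,0],"fingers":0},{"linear":[-0.08,0,0.01],"rotation":[0,0,0],"fingers":0},{"linear":[-0.12,0,0.015],"rotation":[0,0,0],"fingers":0},{"linear":[-0.16,0,0.02],"rotation":[0,0,0],"fingers":0},{"linear":[-0.2,0,0.025],"rotation":[0,0,0],"fingers":0}]'| grep -E "pos|wrist"; python3 -m inch '[{"linear":[-0.04,0,0.006],"rotation":[0,0,0],"fingers":0},{"linear":[-0.08,0,0.012],"rotation":[0,0,0],"fingers":0},{"linear":[-0.12,0,0.018],"rotation":[0,0,0],"fingers":0},{"linear":[-0.16,0,0.024],"rotation":[0,0,0],"fingers":0},{"linear":[-0.2,0,0.03],"rotation":[0,0,0],"fingers":0}]'| grep -E "pos|wrist"; python3 g.py 550 85 244 15 1;  python3 - <<'E'
from station import env
import cv2
c=env.capture("side");cv2.imwrite("pics/p6.png",cv2.resize(c["color"][60:260,200:400,::-1],(560,560)))
E
```

```text
ee_pos: [649.8, 84.9, 242.0]
wrist_force: [0.6, -0.0, -0.9]
ee_pos: [679.9, 85.1, 245.5]
wrist_force: [-0.3, 0.2, -0.0]
t 10.9 pos [679.9  85.1 245.5] F [-0.27  0.22 -0.03] gap 0.023329051555826073
lin [ 0.8384  0.0046 -0.216 ] rot [0.0005 0.0003 0.0008]
world dx,dy,dz 10mm in tool:
 [[-0.0644 -0.0004  0.0174]
 [-0.0004  0.0667  0.0002]
 [-0.0174  0.0001 -0.0644]]
```

View pics/p6.png

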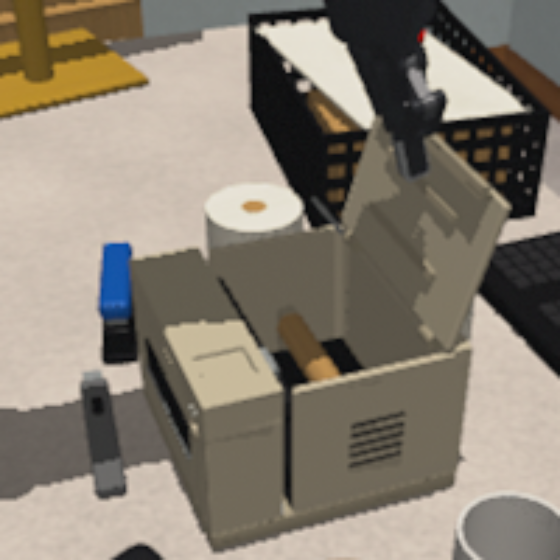

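The edge is now at about (507,205), roughly 1.8 rad and past the tipping point. I'll withdraw towards the robot and check.

```bash
python3 -m inch '[{"linear":[0.15,0,-0.04],"rotation":[0,0,0],"fingers":0},{"linear":[0.35,0,-0.09],"rotation":[0,0,0],"fingers":0},{"linear":[0.6,0,-0.16],"rotation":[0,0,0],"fingers":0},{"linear":[0.85,0,-0.22],"rotation":[0,0,0],"fingers":0},{"linear":[0.9,0,-0.3],"rotation":[0,0,0],"fingers":0}]'| grep -E "pos|wrist"; python3 -m inch '[{"linear":[0.1,0,-0.2],"rotation":[0,0,0],"fingers":0},{"linear":[0.1,0,-0.2],"rotation":[0,0,0],"fingers":0},{"linear":[0.1,0,-0.2],"rotation":[0,0,0],"fingers":0},{"linear":[0.1,0,-0.2],"rotation":[0,0,0],"fingers":0},{"linear":[0.1,0,-0.2],"rotation":[0,0,0],"fingers":0}]'| grep -E "pos|wrist";  python3 - <<'E'
from station import env
import cv2,numpy as np
c=env.capture("side");t=env.capture("top")
o=np.hstack([cv2.resize(c["color"][60:310,200:420,::-1],(400,455)),cv2.resize(t["color"][90:280,170:430,::-1],(400,455))])
cv2.imwrite("pics/p7.png",o)
E
```

```text
ee_pos: [533.6, 83.8, 252.2]
wrist_force: [0.1, -0.4, 0.3]
ee_pos: [515.1, 83.8, 278.1]
wrist_force: [-0.6, -1.0, 0.3]
```

View pics/p7.png

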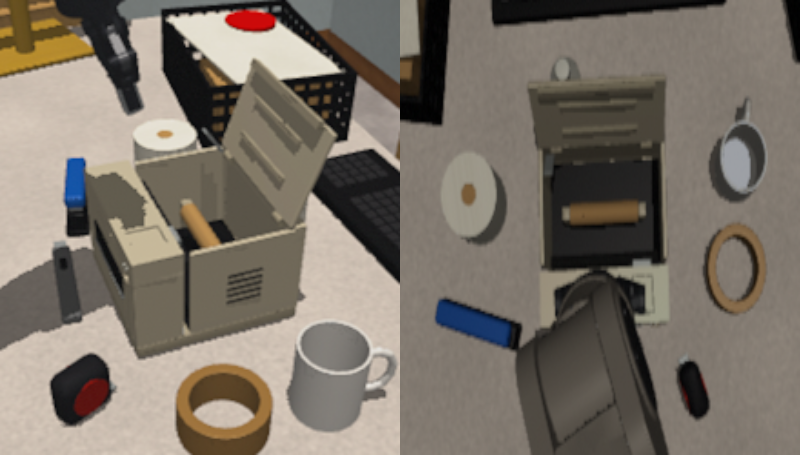

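The cover lies back: its right front corner at (333,130) matches about 1.9 rad. The finger is clear at (130,100) and the other objects have not moved.

```bash
python3 -c "
from station import env;print(env.job_done())"
```

```text
the job is handed in; nothing more can be done
None
```

The job is handed in: I felt along the panel to the release at y = -63 mm, pressed it so the cover sprang ajar, then pushed the cover past upright until it lay back open at about 1.9 rad, with the arm clear and the other things left in place.

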